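# Open the latched instrument case and hold its lid up

### The arm

A 6-joint arm with a two-finger parallel gripper is mounted at the origin on the work surface. World frame = base frame: x ahead of the robot, y to its left, z up, the work surface at z = 0. Lengths are in m, angles in rad, forces in N, time in s.
With the tool pointing down it reaches from about 0.35 to 0.775 m from the base axis. Payload 7.3 kg.
Tool frame: the origin (TCP) lies midway between the tips of the shut fingers; the grasp point (between the pads) lies 19 mm behind it (robot.grasp_offset is the z of the grasp point in the tool frame, in m); z points along the fingers, y is the direction in which the jaws open and shut (so a half turn about z gives the same grasp; the last joint's range is limited). The gripper opens to 92 mm and grips with 3 to 60 N. Pads are 19 mm wide; open, the fingers measure 130 mm over their backs; the gripper's body (75 mm by 190 mm) begins 47 mm behind the grasp point.
Start: joints at [1.145, 0.342, 1.524, -0, 1.275, -0.146], TCP at [0.145, 0.505, 0.227] pointing down, gripper open.
Joint ranges: [-2.53, 2.53], [-0.77, 2.02], [0.04, 2.7], [-1, 4.14], [0.28, 2.66], [-3.11, 3.11]. Speed limits (rad/s): [2.57, 2.57, 3.14, 3.14, 3.14, 3.14].

### API

Orientations are given as [roll, pitch, yaw] about the fixed x, y, z axes, in that order (R = Rz(yaw) Ry(pitch) Rx(roll)).
In Python, from cell import observe, imaging, workorder, robot gives the robot as it stands. The module is installed in compiled form; this text tells all that it offers.
- The arm moves only by the tool send_rows, never from a script. Its argument "series" is a list of rows, each a list of 7 numbers: the shift along the tool's x, y, z in m, then the turn, a rotation vector about the tool's x, y, z in rad, then the closure, from 0 (fully open) to 1 (shut). A call has 1 to 5 rows; each row shifts and turns the commanded pose from where the row before left it, along the tool's axes as they then stand; what a row does not reach is not made up. A row lasts 1/12 s, in which the tool goes at most 41.7 mm and 7.16 degrees, less where a joint would pass 70% of its speed; a pose out of reach is approached as far as the arm can. A call is refused whole if a number of a shift passes 0.0417 or a number of a turn 0.125, either way. A call with a gripper value outside its range is refused whole. The fingers move at their own pace and stop on an object; "newtons" is the grip in N (left out, the last holds). Time passes only in rows, so rows that do not move let the fingers close. It gives the time, the measured TCP pose, the force and the opening at its end, in the units of the state.
- observe(): the state, without advancing time (a new reading comes with each control period).
- imaging.read_camera(name): name is "scene" or "top" or "wrist"; returns a dict with "color" (420x560x3 uint8, red, green, blue), "range_z" (420x560 float32, m along the optical axis (not along the pixel's ray), 0 where there is no reading), "vfov" (degrees; the focal length in pixels is half the picture's height over the tangent of half this angle, whatever the lens; pixels are square), "cx", "cy" (the principal point, pixels), "dist_coeffs" ([k1, k2, p1, p2, k3] as OpenCV has them; the pictures are not rectified), "T" (4x4, takes a point from camera to world coordinates). Camera axes: x right, y down, z forward; pixel columns grow to the right and rows downward; lengths in m; the calibration is good to about 2 mm. A picture is of the moment at which its call begins.
- workorder.hand_in(): hands the job in, once; it reports no verdict.
The state is a dict: "time": time; "qpos": joint angles; "qvel": joint speeds; "joint_efforts": joint torques, N m; "tool_pos": TCP position; "tool_rot": TCP orientation; "contact_force": force on the tool from outside, world axes, zero at the start; "torque": the same for the moment, N m; "opening": finger opening in m.
Only numpy, scipy, OpenCV 4.12 (cv2) and the standard library are available. Lean on these libraries where they do the work, as an engineer would, in place of code of your own. Each camera call takes 0.05 s, during which the arm holds its last target.

### The job

Open the instrument case on the grossing bench. First pull the white transit clip straight up off the case's ledge while the lid stays shut, and set it down, without dropping it, on the bare bench beside the case; then, with the bolt still untouched, tug the lid up by its bar handle to learn whether it is caught, and if it is, let the lid back down and draw the bolt. Lift the lid by the bar handle to about 40 degrees and finish while holding it there, still gripping the handle; leave the bottle, the jar and the cassettes alone.

Things in the scene. Friction and masses are not known exactly. Their poses are not given: they have to be found in the camera images.
- case: Stainless instrument case, fixed. Origin: centre of its underside, on the bench; x points from its front (ledge, robot side) to its back (hinge), y left, z up. Box 180 (x) by 280 (y) mm, top of shut lid at 90 mm. Front ledge x = -128 to -90 mm, full width, top at 66 mm, carries the clip (left, y = +95) and bolt (right). The bench is bare left of the case, from y = +140 to +390 mm.
- clip: White plastic clip, 60 g: upright block 28 (x) by 22 (y) by 62 mm high, plus a lip 28 mm long towards +x over the lid. Origin: centre of the block's underside; axes as the case's when seated. A sprung ball in a 24 mm tongue holds it: 7 to 12 N straight up frees it; 30 mm up it is clear. Grip its y sides (22 mm apart) about 46 mm above the origin. Can stand alone on the bench.
- lid (a joint): Lid angle, rad: 0 shut, grows as it opens, up to 1.7. The lid weighs about 0.5 kg (3 N at the handle) and falls shut when let go. If caught it lifts only about 0.03 rad (5 mm at the handle), then stops dead; if free it just opens. Whether it is caught cannot be seen.
- lid_handle (a point): Middle of the lid's bar handle: round bar 12 mm thick, 90 mm long, along the case's y; centre 34 mm above the lid's top face (124 mm above the bench when shut), 60 mm in front of the case's middle. Axes turn with the lid; shut, they are the case's.
- lid_hinge (a point): On the hinge axis, middle of the case's back edge, 78 mm above the bench; the axis runs along the case's y. With the lid shut the handle is 150 mm in front of it and 46 mm above it, and swings up and back about it.
- bolt (a joint): How far the bolt is drawn, m: 0 home, 0.030 fully drawn. Starts nearly home (2 to 6 mm), whether the lid is caught or not. Moves with about 3 N and stays where left; it binds while the lid is pulled against it. Past 0.016 the lid is always free.
- bolt_tab (a point): On the centre line of the bolt's upright steel tab, 14 (x) by 16 (y) mm; the tab's top is 128 mm above the bench, the point 112 mm above it and 110 mm in front of the case's middle. Axes as the case's. Home at the case's y = -80 mm; drawn along -y, away from the handle, to y = -110 mm.
- bottle: Bystander: amber reagent bottle, 64 mm across, 150 mm high, origin under its centre.
- jar: Bystander: lidded glass specimen jar, 70 mm across, 85 mm high, origin under its centre.
- cassettes: Bystander: block of stacked tissue cassettes 30 by 42 by 42 mm, origin under its centre, behind the case.
Mind the look-alikes: they are no part of the job. What is shaped like the clip but blue is not meant.

How it is judged:
By the outcome, as a careful person would: the job done as asked, in the order asked, and still so for the second after the job is handed in, while the arm keeps its last pose, push and grip.
It also fails if it takes over 64 s, if anything falls off the work surface, if the arm or the gripper's body presses on something with over 40 N, if the wrist force passes 120 N, or if a joint passes its speed limit or range.

## Working session

There is one attempt and no reset: what is moved stays moved. The work goes in short steps, Python scripts to look and compute and a tool call to move; the robot and the scene stay as the last step left them, time stands still between calls to the robot, and variables do not carry over. Pictures are saved under pics/ and viewed, and the job is handed in when it is done.

Besides the shell and the picture viewer there is one more tool, called after "Emit:" as name([rows], argument=value, ...), one row to a line, values as JSON. send_rows: Moves the arm, as the interface text tells. Its arguments: {"type":"object","properties":{"series":{"type":"array","items":{"type":"array","items":{"type":"number"}}},"newtons":{"type":"number"}},"required":["series"]}

```bash
mkdir -p pics; ls; cat > h.py <<'E'
import numpy as np,cv2
from cell import observe, imaging, workorder, robot
def cam(n,save=None):
    d=imaging.read_camera(n)
    h,w=d["color"].shape[:2]
    f=h/2/np.tan(np.radians(d["vfov"])/2)
    d["K"]=np.array([[f,0,d["cx"]],[0,f,d["cy"]],[0,0,1]]);d["D"]=np.array(d["dist_coeffs"],float)
    d["T"]=np.array(d["T"])
    if save: cv2.imwrite("pics/"+save,d["color"][:,:,::-1])
    return d
def rays(d,uv):
    p=cv2.undistortPoints(np.array(uv,float).reshape(-1,1,2),d["K"],d["D"]).reshape(-1,2)
    r=np.c_[p,np.ones(len(p))]
    return d["T"][:3,3],r@d["T"][:3,:3].T
def onz(d,uv,z):
    o,r=rays(d,uv); return o+r*((z-o[2])/r[:,2])[:,None]
def byrange(d,uv):
    o,r=rays(d,uv); return np.array([o+q*d["range_z"][int(round(v)),int(round(u))] for q,(u,v) in zip(r,uv)])
def proj(d,P):
    T=np.linalg.inv(d["T"]); p,_=cv2.projectPoints(np.array(P,float).reshape(-1,1,3),cv2.Rodrigues(T[:3,:3])[0],T[:3,3],d["K"],d["D"]); return p.reshape(-1,2)
E
python3 - <<'E'
from h import *
for n in ["scene","top","wrist"]:
    d=cam(n,n+"0.png"); print(n,d["T"].round(3).tolist(),d["K"][0,0])
print(observe(), robot.grasp_offset)
E
```

```text
pics
scene [[0.603, 0.44, -0.666, 1.323], [0.797, -0.351, 0.49, -0.586], [-0.018, -0.826, -0.563, 0.695], [0.0, 0.0, 0.0, 1.0]] 487.68591131157194
top [[-0.029, -0.997, 0.069, 0.558], [-1.0, 0.029, 0.001, -0.085], [-0.003, -0.069, -0.998, 1.063], [0.0, 0.0, 0.0, 1.0]] 518.7823479729944
wrist [[0.276, 0.922, 0.273, 0.07], [0.961, -0.264, -0.081, 0.527], [-0.003, 0.285, -0.958, 0.385], [0.0, 0.0, 0.0, 1.0]] 309.02927789652296
{'time': 0.15, 'qpos': array([ 1.14501731e+00,  3.42564567e-01,  1.52477310e+00,  2.19166721e-05,
        1.27540010e+00, -1.45998257e-01]), 'qvel': array([ 0.00024863, -0.00151237, -0.002509  , -0.00117349,  0.00090825,
        0.00066884]), 'joint_efforts': array([ 1.36601426e-03, -4.31459355e+01, -2.44357592e+01,  7.19346665e-02,
        5.35971194e-02, -9.12874862e-05]), 'tool_pos': array([0.14482491, 0.5043242 , 0.22621218]), 'tool_rot': array([-3.14046278e+00, -1.87327615e-04,  2.86180539e+00]), 'contact_force': array([-0.09063738, -0.22750529, -0.60348134]), 'torque': array([-0.02824041,  0.07317871, -0.01427754]), 'opening': 0.09182384417234575} -0.0188
```

View pics/top0.png

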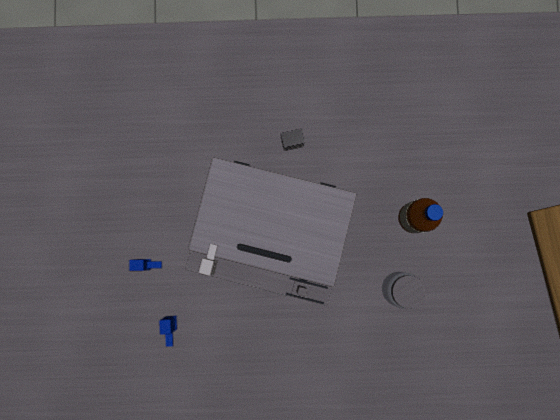

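View pics/scene0.png

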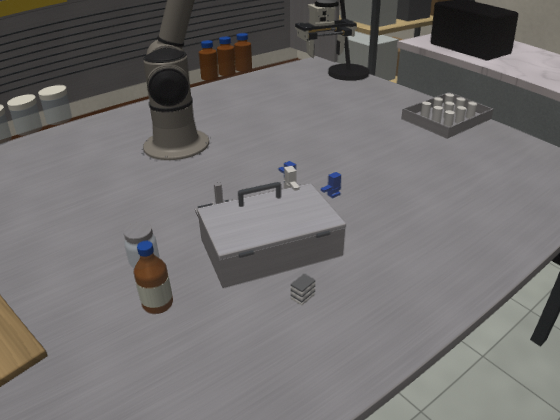

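View pics/wrist0.png

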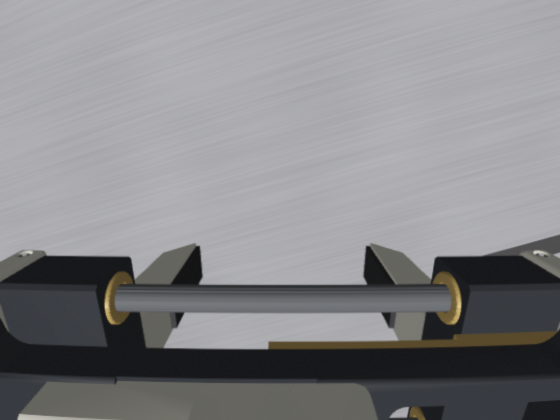

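The top view shows a white clip at (208,262) on the ledge, the handle bar at (264,253) and the bolt tab near (303,292). Two blue look-alikes stand on the bench at (145,265) and (168,328). The white one on the case ledge is the one meant. I'll measure next and confirm it in a crop.

```bash
python3 - <<'E'
from h import *
d=cam("top"); im=d["color"]
hsv=cv2.cvtColor(im,cv2.COLOR_RGB2HSV)
# lid corners
c=np.array([[213,158],[355,193],[333,285],[190,249]],float)
P=onz(d,c,0.09);print("lid corners",P.round(4).tolist())
for i in range(4):print(np.linalg.norm(P[i]-P[(i+1)%4]).round(4))
g=hsv[:,:,2]
m=((g<45)).astype(np.uint8);m[:235]=0;m[268:]=0;m[:,:232]=0;m[:,296:]=0
n,l,s,ce=cv2.connectedComponentsWithStats(m)
k=1+np.argmax(s[1:,4]);ys,xs=np.where(l==k)
print("handle",s[k],ce[k]);r=cv2.minAreaRect(np.c_[xs,ys].astype(np.float32));print(r)
H=onz(d,cv2.boxPoints(r),0.124);print("handle box",H.round(4).tolist(),"c",onz(d,[ce[k]],0.128).round(4))
m=((hsv[:,:,2]>150)&(hsv[:,:,1]<60)).astype(np.uint8);m[:235]=0;m[285:]=0;m[:,:190]=0;m[:,225:]=0
ys,xs=np.where(m);print("white",len(xs),xs.min(),xs.max(),ys.min(),ys.max())
r=cv2.minAreaRect(np.c_[xs,ys].astype(np.float32));print(r)
cr=cv2.resize(im[225:320,175:345],None,fx=4.5,fy=4.5,interpolation=cv2.INTER_CUBIC);cv2.imwrite("pics/crop1.png",cr[:,:,::-1])
s=cam("scene"); cv2.imwrite("pics/crop2.png",cv2.resize(s["color"][140:290,180:380],None,fx=4,fy=4,interpolation=cv2.INTER_CUBIC)[:,:,::-1])
E
```

```text
lid corners [[0.7362, 0.0306, 0.09], [0.6616, -0.2358, 0.09], [0.4906, -0.188, 0.09], [0.5653, 0.0773, 0.09]]
0.2766
0.1775
0.2756
0.1772
handle [237 244  54  18 300] [263.84       252.44666667]
((263.6470642089844, 252.41180419921875), (54.813053131103516, 5.820854663848877), 14.03624439239502)
handle box [[0.5634, -0.0123, 0.124], [0.5735, -0.0151, 0.124], [0.5467, -0.1104, 0.124], [0.5367, -0.1076, 0.124]] c [[ 0.555  -0.0618  0.128 ]]
white 229 200 216 244 274
((207.8529510498047, 258.5882568359375), (10.186494827270508, 29.83188247680664), 14.03624439239502)
```

View pics/crop1.png

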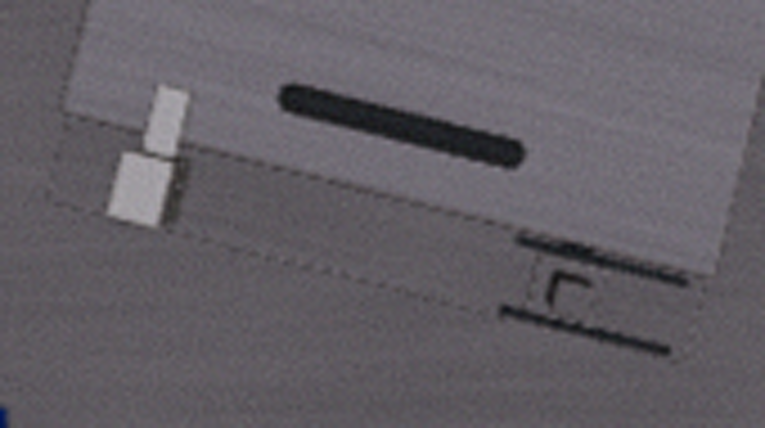

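View pics/crop2.png

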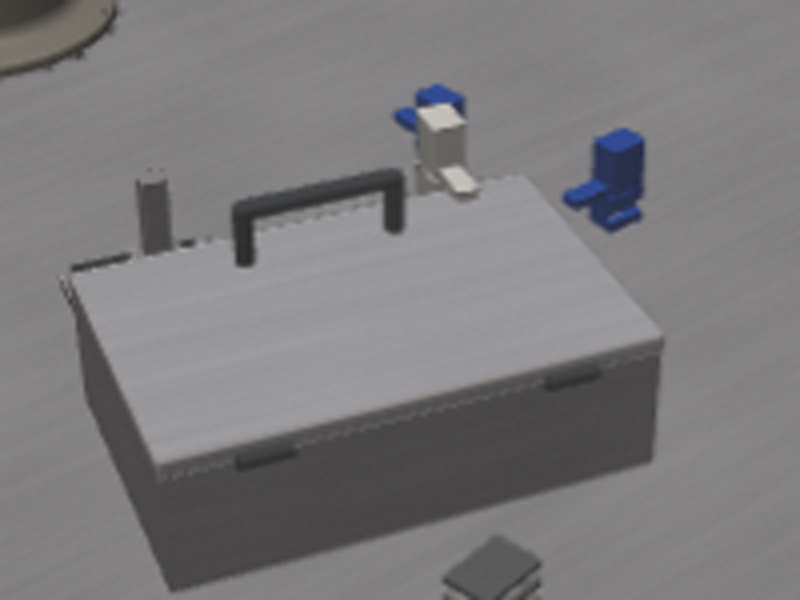

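The crop confirms it: the white clip sits on the ledge with its lip over the lid, and the blue ones stand on the bench. Next I'll build the case frame, then measure the clip, the tab and the drop area.

```bash
cat >> h.py <<'E'
YAW=np.radians(-15.7); C=np.array([0.6134,-0.0790,0])
Rc=np.array([[np.cos(YAW),-np.sin(YAW),0],[np.sin(YAW),np.cos(YAW),0],[0,0,1]])
def tocase(P): return (np.atleast_2d(P)-C)@Rc
def toworld(p): return np.atleast_2d(p)@Rc.T+C
E
python3 - <<'E'
from h import *
d=cam("top")
q=lambda a:np.array(a,float)/4.5+np.array([175,225])-0.39
B=onz(d,q([(122,152),(172,160),(160,227),(108,214)]),0.128)
print("clip corners case",(tocase(B)*1e3).round(1).tolist(),"mean",tocase(B.mean(0)).round(4))
print("handle",tocase(onz(d,[[263.65,252.4]],0.124)).round(4))
print("tab guess",tocase(onz(d,q([(567,288)]),0.128)).round(4))
hsv=cv2.cvtColor(d["color"],cv2.COLOR_RGB2HSV)
m=((hsv[:,:,0]>105)&(hsv[:,:,0]<130)&(hsv[:,:,1]>150)).astype(np.uint8);m[:,:100]=0
n,l,s,ce=cv2.connectedComponentsWithStats(m)
for k in range(1,n):
  if s[k,4]>20: print(s[k],ce[k],tocase(onz(d,[ce[k]],0.04)).round(3))
# tab in scene
s=cam("scene"); 
e=np.array([[151,176],[171,250],[139,240]],float)/4+np.array([180,140])-.37
print("tab top in scene",tocase(onz(s,e[:1],0.128)).round(4)); print("scene tab range",tocase(byrange(s,[[218,190]])).round(4))
for nm,p in dict(clip=[-.109,.095,.112],handle=[-.06,0,.124],tab=[-.11,-.084,.112],drop=[0,.24,0]).items(): 
  w=toworld(p)[0];print(nm,w.round(4),np.hypot(*w[:2]).round(3), "top px",proj(d,w).round(0),"scene",proj(s,w).round(0))
E
```

```text
clip corners case [[-98.3, 106.5, 128.0], [-96.6, 86.3, 128.0], [-123.5, 84.3, 128.0], [-123.6, 105.7, 128.0]] mean [[-0.1105  0.0957  0.128 ]]
handle [[-0.0609  0.0012  0.124 ]]
tab guess [[-0.1075 -0.0789  0.128 ]]
[425 204  18  17 231] [433.53246753 212.03030303] [[ 0.097 -0.304  0.04 ]]
[129 259  33  12 301] [143.41860465 264.4717608 ] [[-0.142  0.227  0.04 ]]
[159 316  18  30 353] [168.0509915  328.33144476] [[-0.251  0.148  0.04 ]]
tab top in scene [[-0.1096 -0.0812  0.128 ]]
scene tab range [[-0.1028 -0.0828  0.1153]]
clip [0.5342 0.042  0.112 ] 0.536 top px [[208. 265.]] scene [[289. 174.]]
handle [ 0.5556 -0.0628  0.124 ] 0.559 top px [[264. 252.]] scene [[259. 188.]]
tab [ 0.4848 -0.1301  0.112 ] 0.502 top px [[303. 290.]] scene [[217. 190.]]
drop [0.6783 0.152  0.    ] 0.695 top px [[160. 195.]] scene [[361. 223.]]
```

```bash
cat >> h.py <<'E'
from scipy.spatial.transform import Rotation as Ro
def go(p_case,yaw_off,tilt=0,grasp=True,z_tcp=None):
    """delta in tool frame from measured pose. yaw_off in case frame (rad), tilt about case y"""
    o=observe(); R=Ro.from_euler("xyz",o["tool_rot"])
    Rt=Ro.from_matrix(Rc)*Ro.from_euler("y",tilt)*Ro.from_euler("z",yaw_off)*Ro.from_euler("x",np.pi)
    p=toworld(p_case)[0]
    if grasp: p=p+Rt.apply([0,0,0.0188])
    dl=R.inv().apply(p-o["tool_pos"]); tr=(R.inv()*Rt).as_rotvec()
    print("t",round(o["time"],2),"shift mm",(dl*1e3).round(1),"turn",tr.round(4),"open",round(o["opening"],4),"F",o["contact_force"].round(2),"tcp case",(tocase(o["tool_pos"])[0]*1e3).round(1), "q",o["qpos"].round(2))
E
python3 -c "
from h import *
go([-.110,.0955,.175],np.pi)"
```

```text
t 0.35 shift mm [-500.8 -336.6   70.5] turn [-0.0003 -0.     -0.0058] open 0.0919 F [ 0.2   0.27 -0.38] tcp case [-608.9  435.   226.6] q [ 1.15  0.34  1.52 -0.    1.28 -0.15]
```

Emit:
send_rows([
  [-0.033,-0.0224,0,0,0,-0.001,0.2],
  [-0.033,-0.0224,0,0,0,-0.001,0.4],
  [-0.033,-0.0224,0,0,0,-0.001,0.4],
  [-0.033,-0.0224,0,0,0,-0.001,0.4],
  [-0.033,-0.0224,0,0,0,-0.001,0.4],
], newtons=20)

```text
time: 0.77
tool_pos: [0.2736, 0.3502, 0.2268]
tool_rot: [3.141, 0.0, 2.868]
contact_force: [0.9, 0.5, 0.4]
opening: 0.063
```

Emit:
send_rows([
  [-0.033,-0.0224,0,0,0,0,0.4],
  [-0.033,-0.0224,0,0,0,0,0.4],
  [-0.033,-0.0224,0,0,0,0,0.4],
  [-0.033,-0.0224,0,0,0,0,0.4],
  [-0.033,-0.0224,0,0,0,0,0.4],
])

```text
time: 1.18
tool_pos: [0.4023, 0.1973, 0.227]
tool_rot: [3.141, 0.001, 2.867]
contact_force: [0.9, 1.0, 0.7]
opening: 0.0551
```

Emit:
send_rows([
  [-0.033,-0.0224,0,0,0,0,0.4],
  [-0.033,-0.0224,0,0,0,0,0.4],
  [-0.033,-0.0224,0,0,0,0,0.4],
  [-0.03,-0.0224,0,0,0,0,0.4],
  [0,0,0,0,0,0,0.4],
])

```text
time: 1.6
tool_pos: [0.5047, 0.0728, 0.2264]
tool_rot: [-3.14, 0.003, 2.862]
contact_force: [-1.0, 0.0, 0.4]
opening: 0.0553
```

```bash
python3 -c "
from h import *
go([-.110,.0955,.175],np.pi)
cam('wrist','w1.png')"
```

```text
t 1.6 shift mm [-35.6 -20.9  70.3] turn [-0.0013  0.0026 -0.0058] open 0.0553 F [-1.03  0.    0.37] tcp case [-145.7  116.7  226.4] q [-0.01  0.31  1.57 -0.    1.26 -1.3 ]
```

View pics/w1.png

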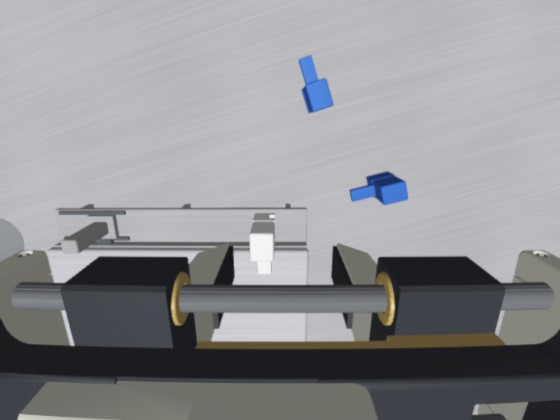

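The wrist view shows the white clip at (262,243) between the jaws. The blue clips are at (317,95) and (388,188), and the bolt tab is near (85,235).

Emit:
send_rows([
  [-0.018,-0.0105,0.0,0,0,-0.003,0.4],
  [-0.0175,-0.0105,0.02,0,0,-0.003,0.4],
  [0,0,0.02,0,0,0,0.4],
  [0,0,0,0,0,0,0.4],
])

```text
time: 1.98
tool_pos: [0.5274, 0.0485, 0.1832]
tool_rot: [-3.14, -0.007, 2.872]
contact_force: [-0.0, 0.2, -0.3]
opening: 0.055
```

```bash
python3 - <<'E'
from h import *
go([-.110,.0955,.112],np.pi)
d=cam('wrist','w2.png')
hsv=cv2.cvtColor(d["color"],cv2.COLOR_RGB2HSV)
m=((hsv[:,:,2]>215)&(hsv[:,:,1]<40)).astype(np.uint8)
n,l,s,ce=cv2.connectedComponentsWithStats(m)
for k in range(1,n):
  if s[k,4]>60: print(s[k],ce[k],tocase(onz(d,[ce[k]],0.128)).round(4))
print(proj(d,toworld([[-.124,.106,.128],[-.124,.084,.128],[-.096,.084,.128],[-.096,.106,.128]])).round(0).tolist())
print("tab",proj(d,toworld([-.11,-.084,.128])))
E
```

```text
t 1.98 shift mm [-7.9 -3.9 90. ] turn [-0.0011 -0.007   0.0048] open 0.055 F [-0.05  0.23 -0.33] tcp case [-117.3   99.5  183.2] q [-0.05  0.39  1.57  0.    1.18 -1.36]
[ 265  220   28   51 1188] [278.91077441 242.53956229] [[-0.1066  0.0972  0.128 ]]
[236 267  34   4  93] [250.52688172 268.90322581] [[-0.0848  0.0755  0.128 ]]
[[291.0, 220.0], [261.0, 220.0], [261.0, 256.0], [291.0, 256.0]]
tab [[ 42.54190671 236.08803729]]
```

View pics/w2.png

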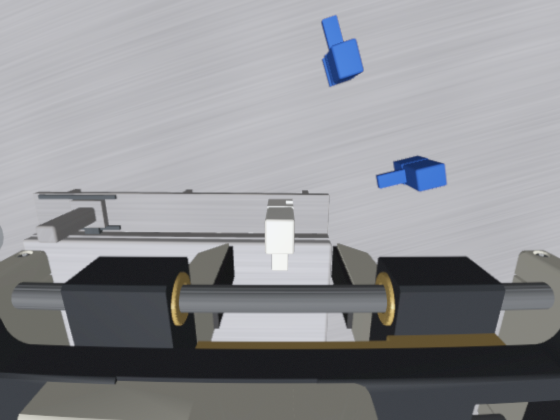

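Emit:
send_rows([
  [0,0,0,0,0,0,0.4],
])

```text
time: 2.12
tool_pos: [0.5292, 0.049, 0.1873]
tool_rot: [3.141, -0.0, 2.874]
contact_force: [0.2, -0.1, 0.0]
opening: 0.055
```

```bash
python3 - <<'E'
from h import *
go([-.110,.0965,.112],np.pi)
d=cam('wrist')
print(tocase(onz(d,[[266,208],[294,208],[294,251],[266,251]],0.128)).round(4).tolist())
cv2.imwrite('pics/w3.png',cv2.resize(d["color"][190:290,230:330],None,fx=6,fy=6,interpolation=cv2.INTER_CUBIC)[:,:,::-1])
E
```

```text
t 2.12 shift mm [-5.7 -4.  94.1] turn [ 0.0002 -0.0005  0.0063] open 0.055 F [ 0.21 -0.1   0.02] tcp case [-115.7  100.5  187.3] q [-0.05  0.39  1.57  0.    1.19 -1.36]
[[-0.1302, 0.0887, 0.128], [-0.1304, 0.1092, 0.128], [-0.0961, 0.1098, 0.128], [-0.0959, 0.0884, 0.128]]
```

View pics/w3.png

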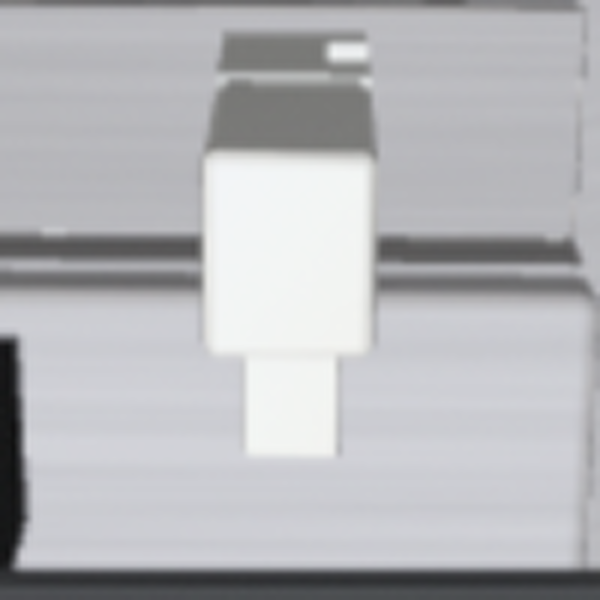

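Emit:
send_rows([
  [-0.003,-0.002,0.015,0,0,0.003,0.4],
  [-0.003,-0.002,0.03,0,0,0.003,0.4],
  [0,0,0.025,0,0,0,0.4],
  [0,0,0.015,0,0,0,0.4],
  [0,0,0,0,0,0,0.4],
])

```text
time: 2.58
tool_pos: [0.5328, 0.0433, 0.1]
tool_rot: [-3.141, -0.004, 2.868]
contact_force: [-0.9, -0.2, 0.4]
opening: 0.0551
```

```bash
python3 -c "
from h import *
go([-.110,.0968,.112],np.pi);cam('wrist','w4.png')"
```

```text
t 2.58 shift mm [-0.7  0.9  6.8] turn [-0.0007 -0.004   0.    ] open 0.0551 F [-0.88 -0.16  0.42] tcp case [-110.7   96.   100. ] q [-0.06  0.5   1.67  0.    0.98 -1.36]
```

View pics/w4.png

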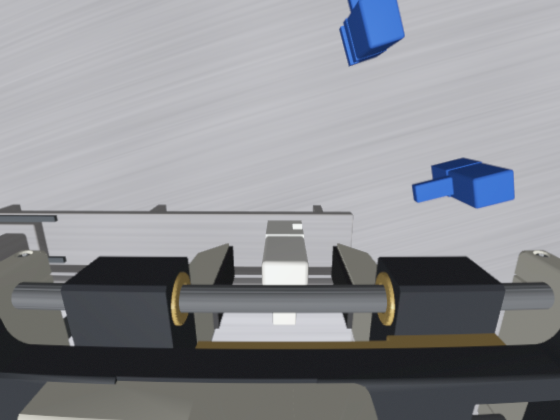

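The clip, at columns 264–307, is centred between the jaws (235–333). I'll lower the last few mm and close.

Emit:
send_rows([
  [-0.0005,0,0.006,0,0,0,0.4],
  [0,0,0,0,0,0,0.7],
  [0,0,0,0,0,0,0.9],
  [0,0,0,0,0,0,0.95],
  [0,0,0,0,0,0,0.95],
], newtons=30)

```text
time: 3.05
tool_pos: [0.5353, 0.0425, 0.0965]
tool_rot: [3.141, 0.001, 2.867]
contact_force: [0.0, 0.1, 0.1]
opening: 0.0328
```

Emit:
send_rows([
  [0,0,0,0,0,0,1.0],
  [0,0,0,0,0,0,1.0],
])

```text
time: 3.22
tool_pos: [0.5351, 0.0426, 0.096]
tool_rot: [3.141, 0.001, 2.867]
contact_force: [0.8, -0.2, -0.1]
opening: 0.0218
```

Emit:
send_rows([
  [0,0,0,0,0,0,1.0],
  [0,0,-0.004,0,0,0,1.0],
  [0,0,-0.004,0,0,0,1.0],
  [0,0,-0.004,0,0,0,1.0],
  [0,0,-0.004,0,0,0,1.0],
])

```text
time: 3.63
tool_pos: [0.5349, 0.0426, 0.1123]
tool_rot: [3.141, -0.0, 2.867]
contact_force: [0.0, 2.8, -1.5]
opening: 0.0217
```

Emit:
send_rows([
  [0,0,-0.006,0,0,0,1.0],
  [0,0,-0.008,0,0,0,1.0],
  [0,0,-0.01,0,0,0,1.0],
  [0,0,-0.012,0,0,0,1.0],
  [0,0,-0.015,0,0,0,1.0],
])

```text
time: 4.05
tool_pos: [0.5346, 0.042, 0.1638]
tool_rot: [-3.141, -0.0, 2.867]
contact_force: [-0.5, -0.4, -0.1]
opening: 0.0219
```

Emit:
send_rows([
  [0,0,-0.02,0,0,0,1.0],
  [0,0,-0.02,0,0,0,1.0],
  [0,0,0,0,0,0,1.0],
  [0,0,0,0,0,0,1.0],
])

```text
time: 4.38
tool_pos: [0.5355, 0.0421, 0.2043]
tool_rot: [3.141, 0.003, 2.867]
contact_force: [0.2, 0.1, -1.0]
opening: 0.022
```

```bash
python3 -c "
from h import *
go([0,.24,.112],np.pi);cam('wrist','w5.png');cam('scene','s5.png')"
```

```text
t 4.38 shift mm [-107.2  144.5  111.5] turn [ 0.0004  0.0034 -0.0009] open 0.022 F [ 0.16  0.09 -1.  ] tcp case [-107.7   95.5  204.3] q [-0.06  0.38  1.53 -0.    1.23 -1.36]
```

View pics/w5.png

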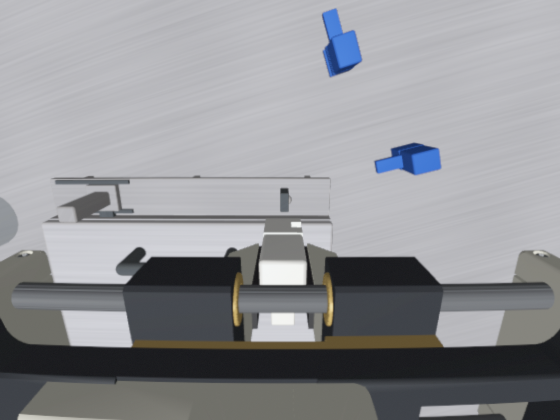

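View pics/s5.png

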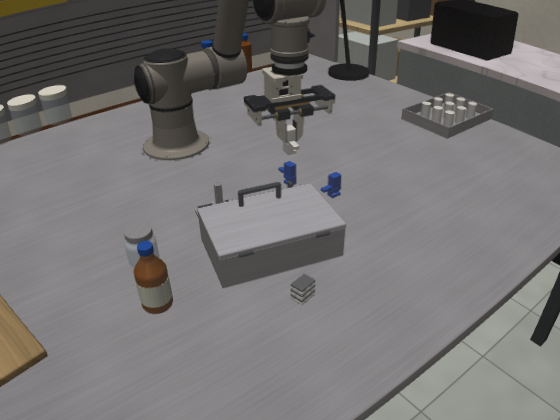

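The clip is free of the ledge (its slot shows at (284,198) in the wrist view) and held upright, and the lid is shut. Next I'll carry it to bare bench.

Emit:
send_rows([
  [-0.01,0.014,0,0,0,0,1.0],
  [-0.024,0.032,0,0,0,0,1.0],
  [-0.024,0.032,0,0,0,0,1.0],
  [-0.024,0.032,0,0,0,0,1.0],
  [-0.016,0.022,0,0,0,0,1.0],
])

```text
time: 4.9
tool_pos: [0.6663, 0.1448, 0.2007]
tool_rot: [-3.141, -0.002, 2.867]
contact_force: [1.1, -0.8, -0.4]
opening: 0.0217
```

Emit:
send_rows([
  [-0.009,0.012,0.01,0,0,0,1.0],
  [0,0,0.03,0,0,0,1.0],
  [0,0,0.03,0,0,0,1.0],
  [0,0,0.03,0,0,0,1.0],
  [0,0,0.03,0,0,0,1.0],
])

```text
time: 5.32
tool_pos: [0.6759, 0.1519, 0.0696]
tool_rot: [-3.14, -0.003, 2.867]
contact_force: [0.4, -0.4, -1.2]
opening: 0.0215
```

Emit:
send_rows([
  [0,0,0.015,0,0,0,1.0],
  [0,0,0,0,0,0,1.0],
  [0,0,0,0,0,0,1.0],
])

```text
time: 5.57
tool_pos: [0.676, 0.1518, 0.0559]
tool_rot: [-3.14, -0.003, 2.867]
contact_force: [-0.1, 0.4, 0.3]
opening: 0.022
```

```bash
python3 -c "
from h import *
go([0,.24,.049],np.pi);cam('wrist','w6.png')"
```

```text
t 5.57 shift mm [-2.3  0.9 25.7] turn [-0.0014 -0.0034 -0.0008] open 0.022 F [-0.12  0.43  0.26] tcp case [ -2.2 239.1  55.9] q [ 0.11  0.8   1.2  -0.    1.14 -1.19]
```

View pics/w6.png

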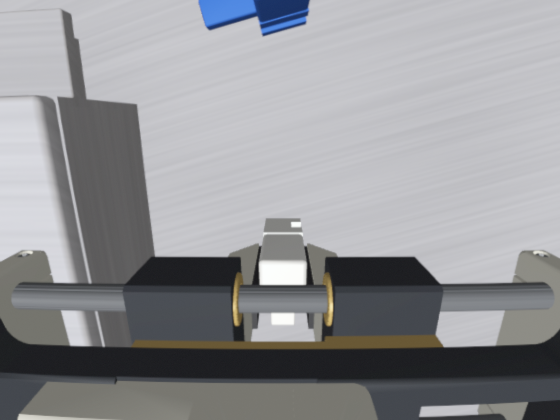

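The clip is upright in the grip, over bare bench beside the case. I'll lower it to contact.

Emit:
send_rows([
  [0,0,0.01,0,0,0,1.0],
  [0,0,0.007,0,0,0,1.0],
  [0,0,0.004,0,0,0,1.0],
  [0,0,0.001,0,0,0,1.0],
  [0,0,0,0,0,0,1.0],
])

```text
time: 6.03
tool_pos: [0.6768, 0.152, 0.0354]
tool_rot: [-3.141, -0.001, 2.867]
contact_force: [-0.0, 0.1, -0.5]
opening: 0.0217
```

Emit:
send_rows([
  [0,0,0.001,0,0,0,1.0],
  [0,0,0.001,0,0,0,1.0],
])

```text
time: 6.2
tool_pos: [0.6773, 0.1521, 0.0342]
tool_rot: [3.141, 0.001, 2.867]
contact_force: [0.1, 0.2, -1.3]
opening: 0.0217
```

Emit:
send_rows([
  [0,0,0.001,0,0,0,1.0],
  [0,0,0.001,0,0,0,1.0],
])

```text
time: 6.37
tool_pos: [0.6771, 0.152, 0.0319]
tool_rot: [3.141, 0.0, 2.867]
contact_force: [1.0, 0.2, -0.8]
opening: 0.0218
```

Emit:
send_rows([
  [0,0,0.001,0,0,0,1.0],
  [0,0,0.001,0,0,0,1.0],
])

```text
time: 6.53
tool_pos: [0.6771, 0.1521, 0.03]
tool_rot: [3.141, 0.0, 2.867]
contact_force: [-2.8, -0.6, 7.9]
opening: 0.0218
```

Emit:
send_rows([
  [0,0,0.001,0,0,0,1.0],
  [0,0,0,0,0,0,1.0],
])

```text
time: 6.7
tool_pos: [0.6771, 0.152, 0.03]
tool_rot: [3.141, 0.001, 2.867]
contact_force: [-2.4, -0.0, 7.6]
opening: 0.022
```

Contact came at z = 0.030, as predicted. I'll open slowly, then retreat straight up.

Emit:
send_rows([
  [0,0,-0.001,0,0,0,0.74],
  [0,0,0,0,0,0,0.6],
  [0,0,0,0,0,0,0.45],
  [0,0,0,0,0,0,0.4],
  [0,0,0,0,0,0,0.4],
])

```text
time: 7.12
tool_pos: [0.6769, 0.152, 0.0295]
tool_rot: [-3.142, -0.0, 2.867]
contact_force: [-0.2, -0.5, -0.7]
opening: 0.0458
```

Emit:
send_rows([
  [0,0,-0.01,0,0,0,0.4],
  [0,0,-0.02,0,0,0,0.4],
  [0,0,-0.035,0,0,0,0.4],
  [0,0,-0.04,0,0,0,0.4],
  [0,0,-0.04,0,0,0,0.4],
])

```text
time: 7.53
tool_pos: [0.6765, 0.1519, 0.1765]
tool_rot: [-3.141, -0.001, 2.867]
contact_force: [1.3, -0.3, 0.5]
opening: 0.0553
```

Emit:
send_rows([
  [0,0,-0.02,0,0,0,0.4],
  [0,0,0,0,0,0,0.4],
])

```text
time: 7.7
tool_pos: [0.6795, 0.1524, 0.2027]
tool_rot: [3.137, 0.011, 2.867]
contact_force: [1.5, -0.2, 0.6]
opening: 0.0549
```

```bash
python3 -c "
from h import *
go([-.0605,0,.19],np.pi/2);cam('wrist','w7.png')"
```

```text
t 7.7 shift mm [  61.8 -240.8   29.7] turn [0.0127 0.0052 1.5701] open 0.0549 F [ 1.49 -0.19  0.64] tcp case [  1.1 240.6 202.7] q [ 0.11  0.68  1.02  0.    1.43 -1.19]
```

View pics/w7.png

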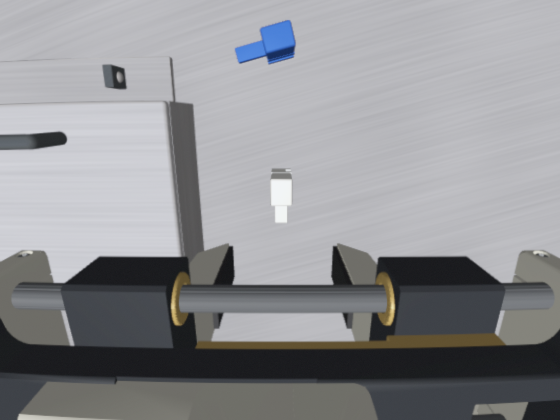

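The white clip stands upright on bare bench at (281,190), clear of the case and of the blue one. Now to the handle.

Emit:
send_rows([
  [0.005,-0.02,0,0,0,0,0.4],
  [0.009,-0.035,0,0,0,0,0.4],
  [0.009,-0.035,0,0,0,0,0.4],
  [0.009,-0.035,0,0,0,0,0.4],
  [0.009,-0.035,0,0,0,0,0.4],
])

```text
time: 8.17
tool_pos: [0.5921, 0.0082, 0.1931]
tool_rot: [-3.141, -0.003, 2.867]
contact_force: [-0.2, -0.2, 0.4]
opening: 0.0549
```

Emit:
send_rows([
  [0.009,-0.035,0,0,0,0,0.4],
  [0.009,-0.035,0,0,0,0,0.4],
  [0.002,-0.01,0,0,0,0.07,0.4],
  [0,0,0,0,0,0.12,0.4],
  [0,0,0,0,0,0.12,0.4],
])

```text
time: 8.58
tool_pos: [0.5518, -0.0634, 0.1935]
tool_rot: [-3.141, -0.003, 2.549]
contact_force: [1.1, -0.1, -0.8]
opening: 0.0551
```

Emit:
send_rows([
  [0,0,0,0,0,0.12,0.4],
  [0,0,0,0,0,0.12,0.4],
  [0,0,0,0,0,0.12,0.4],
  [0,0,0,0,0,0.12,0.4],
  [0,0,0,0,0,0.12,0.4],
])

```text
time: 9.0
tool_pos: [0.5522, -0.0622, 0.1932]
tool_rot: [-3.139, -0.002, 1.951]
contact_force: [0.3, 0.2, -0.4]
opening: 0.0552
```

Emit:
send_rows([
  [0,0,0,0,0,0.12,0.4],
  [0,0,0,0,0,0.12,0.4],
  [0,0,0,0,0,0.12,0.4],
  [0,0,0,0,0,0.12,0.4],
  [0,0,0,0,0,0.12,0.4],
])

```text
time: 9.42
tool_pos: [0.5522, -0.0622, 0.1933]
tool_rot: [-3.139, -0.0, 1.351]
contact_force: [1.1, -0.3, 0.6]
opening: 0.0548
```

Emit:
send_rows([
  [0,0,0,0,0,0.06,0.4],
  [0,0,0,0,0,0,0.4],
  [0,0,0,0,0,0,0.4],
])

```text
time: 9.67
tool_pos: [0.5525, -0.0623, 0.1937]
tool_rot: [-3.139, 0.0, 1.299]
contact_force: [-0.5, -0.4, -0.1]
opening: 0.0549
```

```bash
python3 -c "
from h import *
go([-.0605,0,.124],np.pi/2);cam('wrist','w8.png')"
```

```text
t 9.67 shift mm [ 0.4  2.8 88.5] turn [-0.0021  0.      0.0021] open 0.0549 F [-0.55 -0.42 -0.14] tcp case [-63.1  -0.4 193.7] q [-0.25  0.43  1.49  0.    1.23  0.02]
```

View pics/w8.png

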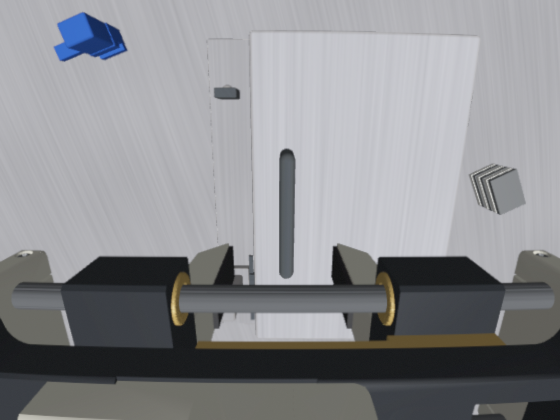

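```bash
python3 -c "
from h import *
d=cam('wrist')
print(proj(d,toworld([[-.06,.045,.13],[-.06,-.045,.13],[-.06,0,.13],[-.11,-.084,.128]])).round(0))
print(tocase(onz(d,[[287,155],[287,272]],.13)).round(4))
o=observe();print(proj(d,o['tool_pos']))
"
```

```text
[[288. 164.]
 [287. 276.]
 [288. 224.]
 [228. 316.]]
[[-0.0609  0.0518  0.13  ]
 [-0.0603 -0.0411  0.13  ]]
[[284.2181964  261.65563438]]
```

The handle sits at column 287 with the jaw centre at 284, agreeing with the top view to within a few mm. Descend.

Emit:
send_rows([
  [0.001,0.0015,0.015,0,0,0,0.4],
  [0.001,0.001,0.025,0,0,0,0.4],
  [0,0,0.025,0,0,0,0.4],
  [0,0,0.015,0,0,0,0.4],
  [0,0,0,0,0,0,0.4],
])

```text
time: 10.18
tool_pos: [0.5538, -0.0606, 0.1111]
tool_rot: [-3.135, 0.0, 1.298]
contact_force: [-1.1, 0.2, 0.0]
opening: 0.055
```

Emit:
send_rows([
  [0,0,0.006,0,0,0,0.4],
  [0,0,0,0,0,0,0.4],
  [0,0,0,0,0,0,0.4],
])

```text
time: 10.43
tool_pos: [0.5566, -0.0613, 0.1096]
tool_rot: [3.14, -0.0, 1.297]
contact_force: [0.4, 0.3, 0.6]
opening: 0.0553
```

```bash
python3 -c "
from h import *
go([-.0605,0.002,.124],np.pi/2);cam('wrist','w9.png')"
```

```text
t 10.43 shift mm [ 0.3 -1.1  4.4] turn [ 0.0015 -0.0001  0.0004] open 0.0553 F [0.43 0.3  0.64] tcp case [-59.4   1.7 109.6] q [-0.25  0.52  1.59  0.    1.03  0.03]
```

View pics/w9.png

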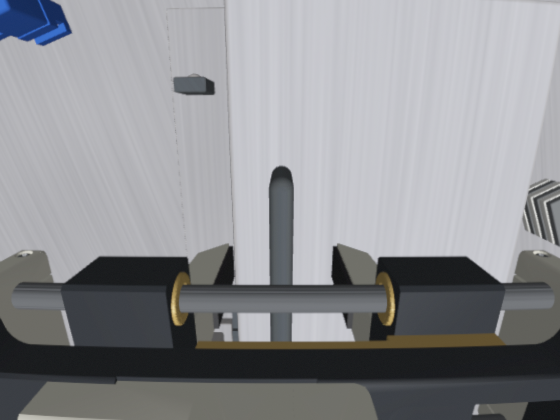

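Emit:
send_rows([
  [0,-0.001,0.004,0,0,0,0.5],
  [0,0,0,0,0,0,0.8],
  [0,0,0,0,0,0,1.0],
  [0,0,0,0,0,0,1.0],
  [0,0,0,0,0,0,1.0],
], newtons=35)

```text
time: 10.9
tool_pos: [0.5552, -0.0609, 0.1049]
tool_rot: [3.141, -0.0, 1.297]
contact_force: [-0.6, 0.4, -0.2]
opening: 0.0262
```

Emit:
send_rows([
  [0,0,0,0,0,0,1.0],
  [0,0,0,0,0,0,1.0],
  [0,0,0,0,0,0,1.0],
])

```text
time: 11.15
tool_pos: [0.5557, -0.0611, 0.1048]
tool_rot: [3.14, -0.0, 1.297]
contact_force: [2.4, -0.2, -2.2]
opening: 0.0109
```

Emit:
send_rows([
  [0,0,-0.001,0,0,0,1.0],
  [0,0,-0.001,0,0,0,1.0],
  [0,0,-0.001,0,0,0,1.0],
  [0,0,-0.001,0,0,0,1.0],
])

```text
time: 11.48
tool_pos: [0.5569, -0.0614, 0.1085]
tool_rot: [3.138, -0.0, 1.297]
contact_force: [9.0, -1.2, -8.8]
opening: 0.0107
```

Emit:
send_rows([
  [0,0,-0.001,0,0,0,1.0],
  [0,0,-0.001,0,0,0,1.0],
  [0,0,-0.001,0,0,0,1.0],
  [0,0,0,0,0,0,1.0],
])

```text
time: 11.82
tool_pos: [0.5579, -0.0617, 0.1117]
tool_rot: [3.135, -0.0, 1.296]
contact_force: [12.4, -2.2, -10.0]
opening: 0.0106
```

Emit:
send_rows([
  [0,0.001,-0.001,0,0,0,1.0],
  [0,0.001,-0.001,0,0,0,1.0],
  [0,0.001,0,0,0,0,1.0],
  [0,0,0,0,0,0,1.0],
])

```text
time: 12.15
tool_pos: [0.5583, -0.0618, 0.1129]
tool_rot: [-3.141, -0.0, 1.297]
contact_force: [6.5, -0.6, -8.7]
opening: 0.0107
```

Emit:
send_rows([
  [0,0,-0.001,0,0,0,1.0],
  [0,0,-0.001,0,0,0,1.0],
  [0,0,0,0,0,0,1.0],
])

```text
time: 12.4
tool_pos: [0.5592, -0.0621, 0.1153]
tool_rot: [3.139, -0.0, 1.296]
contact_force: [7.7, -1.4, -9.4]
opening: 0.0109
```

```bash
python3 -c "
from h import *
for i in range(3): go([-.0605,0.002,.124],np.pi/2);cam('scene','s10.png')
d=cam('scene');cv2.imwrite('pics/s10c.png',cv2.resize(d['color'][140:290,180:380],None,fx=4,fy=4,interpolation=cv2.INTER_CUBIC)[:,:,::-1])
"
```

```text
t 12.4 shift mm [ 0.4 -3.7 10.1] turn [ 0.0023 -0.0002 -0.0003] open 0.0109 F [ 7.7  -1.44 -9.4 ] tcp case [-56.8   1.6 115.3] q [-0.25  0.52  1.57  0.    1.05  0.03]
t 12.45 shift mm [ 0.4 -3.7 10.1] turn [ 0.0023 -0.0002 -0.0002] open 0.0109 F [ 7.46 -1.16 -8.73] tcp case [-56.8   1.6 115.3] q [-0.25  0.52  1.57  0.    1.05  0.03]
t 12.5 shift mm [ 0.4 -3.7 10.1] turn [ 0.0022 -0.0002 -0.0002] open 0.0106 F [ 8.28 -2.08 -9.57] tcp case [-56.8   1.6 115.3] q [-0.25  0.52  1.57  0.    1.05  0.03]
```

View pics/s10c.png

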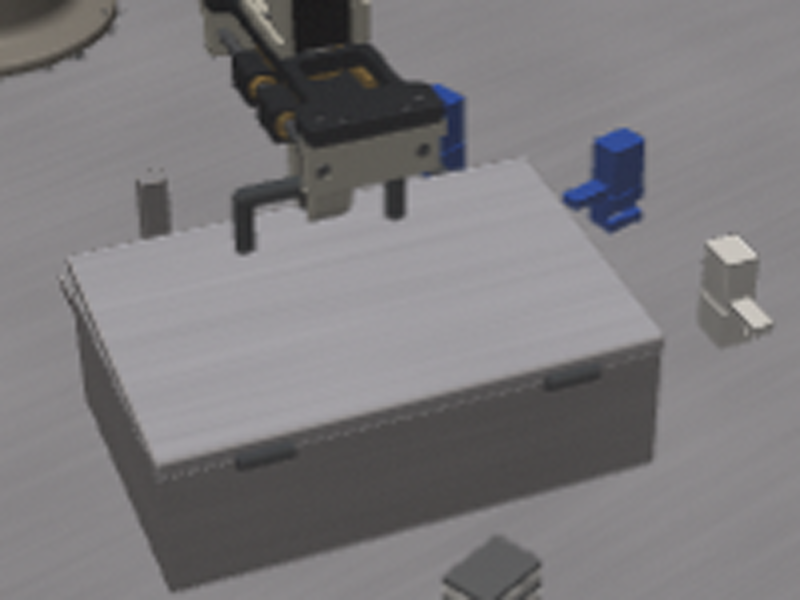

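The tangential load at the bar stayed near 6 N over 4 to 10 mm of lift instead of stopping dead, so the lid is probably free. In the crop the lid's front edge has also risen, from (72,270) to (66,258). I'll go a bit further along the arc to be sure it isn't the grip slipping.

Emit:
send_rows([
  [0,0.001,-0.0035,0.04,0,0,1.0],
  [0,0.001,-0.0035,0.04,0,0,1.0],
  [0,0.001,-0.0035,0.03,0,0,1.0],
  [0,0.0007,-0.0035,0.025,0,0,1.0],
  [0,0,0,0,0,0,1.0],
])

```text
time: 13.02
tool_pos: [0.5624, -0.063, 0.1291]
tool_rot: [-3.004, -0.0, 1.297]
contact_force: [1.1, -0.3, -5.1]
opening: 0.0108
```

```bash
python3 - <<'E'
from h import *
o=observe();print(o["contact_force"].round(1),o["opening"],tocase(o["tool_pos"]).round(4))
R=Rc.T@Ro.from_euler("xyz",o["tool_rot"]).as_matrix();z=R[:,2];print("tilt",np.arctan2(-z[0],-z[2]))
g=tocase(o["tool_pos"])[0]-z*0.0188;print("grasp",g.round(4),"r",np.hypot(g[0]-.09,g[2]-.078),"theta",np.arctan2(g[2]-.078,.09-g[0])-np.arctan2(46,150))
d=cam('scene');cv2.imwrite('pics/s11c.png',cv2.resize(d['color'][140:290,180:380],None,fx=4,fy=4,interpolation=cv2.INTER_CUBIC)[:,:,::-1])
E
```

```text
[ 1.1 -0.3 -5.1] 0.01076419048628508 [[-0.0534  0.0016  0.1291]]
tilt 0.13712746809628903
grasp [-0.0508  0.0016  0.1478] r 0.15716522252553822 theta 0.1623074923945803
```

View pics/s11c.png

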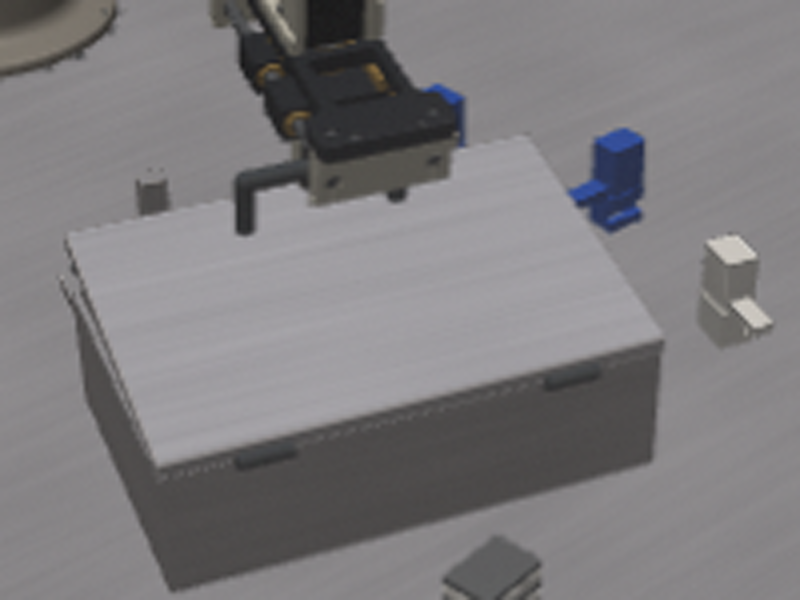

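The lid is free: it is now at about 0.16 rad with a clear gap at the front, and the handle radius of 157.2 mm matches the expected 157 mm. The bolt therefore stays untouched, and I'll continue up the arc to 0.70 rad.

Emit:
send_rows([
  [0,0.0015,-0.0075,0.05,0,0,1.0],
  [0,0.0015,-0.0075,0.05,0,0,1.0],
  [0,0.0015,-0.0075,0.05,0,0,1.0],
  [0,0.0015,-0.0075,0.05,0,0,1.0],
  [0,0,0,0,0,0,1.0],
])

```text
time: 13.48
tool_pos: [0.5751, -0.0667, 0.1568]
tool_rot: [-2.806, -0.0, 1.296]
contact_force: [2.1, -0.7, -7.1]
opening: 0.0107
```

```bash
cat > st.py <<'E'
from h import *
o=observe();print(round(o["time"],2),o["contact_force"].round(1),o["opening"],tocase(o["tool_pos"]).round(4),o["qpos"].round(2))
R=Rc.T@Ro.from_euler("xyz",o["tool_rot"]).as_matrix();z=R[:,2];print("tilt",np.arctan2(-z[0],-z[2]))
g=tocase(o["tool_pos"])[0]-z*0.0188;print("grasp",g.round(4),"r",np.hypot(g[0]-.09,g[2]-.078),"theta",np.arctan2(g[2]-.078,.09-g[0])-np.arctan2(46,150))
E
python3 st.py
```

```text
13.48 [ 2.1 -0.7 -7.1] 0.010699456118923234 [[-0.0402  0.0015  0.1568]] [-0.25  0.7   1.15  0.01  1.62  0.02]
tilt 0.3356525962928218
grasp [-0.034   0.0015  0.1746] r 0.1571604092659659 theta 0.36421182123986146
```

Tracking is good. I need 0.334 rad more.

Emit:
send_rows([
  [0,0.0015,-0.0075,0.05,0,0,1.0],
  [0,0.0015,-0.0075,0.05,0,0,1.0],
  [0,0.0015,-0.0075,0.05,0,0,1.0],
  [0,0.0015,-0.0075,0.05,0,0,1.0],
  [0,0,0,0,0,0,1.0],
])

```text
time: 13.9
tool_pos: [0.5916, -0.0713, 0.1802]
tool_rot: [-2.604, -0.0, 1.296]
contact_force: [2.3, -0.9, -9.1]
opening: 0.0108
```

Emit:
send_rows([
  [0,0.0015,-0.0075,0.05,0,0,1.0],
  [0,0.0015,-0.0075,0.05,0,0,1.0],
  [0,0.001,-0.0045,0.03,0,0,1.0],
  [0,0,0,0,0,0,1.0],
  [0,0,0,0,0,0,1.0],
])

```text
time: 14.32
tool_pos: [0.605, -0.0751, 0.1938]
tool_rot: [-2.479, 0.0, 1.297]
contact_force: [7.0, -3.1, -16.5]
opening: 0.0111
```

```bash
python3 st.py; python3 -c "
from h import *
d=cam('scene','s12.png');cam('top','t12.png')"
```

```text
14.32 [  7.   -3.1 -16.5] 0.011081435286436054 [[-0.0091  0.0014  0.1938]] [-0.26  0.99  0.62  0.01  2.2   0.02]
tilt 0.6624908384336265
grasp [0.0024 0.0014 0.2086] r 0.15724057609410216 theta 0.6824600717269034
```

View pics/s12.png

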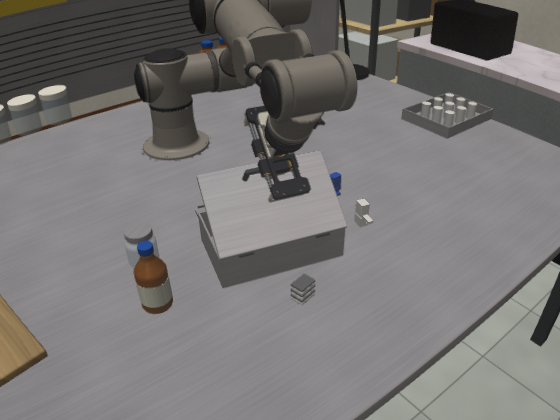

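View pics/t12.png

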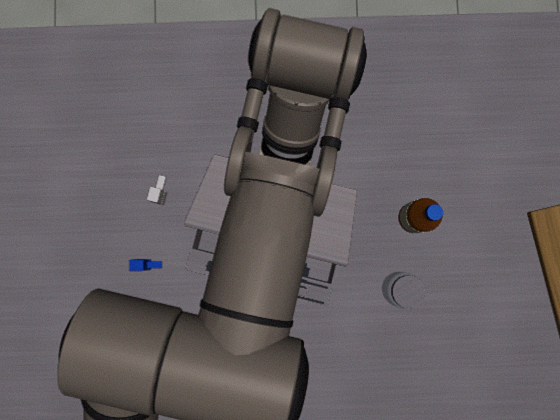

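The lid is at about 39°, the clip is standing and the bystanders are in place. Radial strain of about 18 N has built up at the bar, so I'll relieve it and nudge up to 40°.

Emit:
send_rows([
  [0,0.0015,-0.001,0.01,0,0,1.0],
  [0,0.0012,-0.0005,0.008,0,0,1.0],
  [0,0,0,0,0,0,1.0],
  [0,0,0,0,0,0,1.0],
])

```text
time: 14.75
tool_pos: [0.6072, -0.0758, 0.1956]
tool_rot: [-2.46, 0.0, 1.297]
contact_force: [2.8, -2.9, -13.0]
opening: 0.0108
```

```bash
python3 st.py
```

```text
14.75 [  2.8  -2.9 -13. ] 0.010810749254599614 [[-0.0068  0.0014  0.1956]] [-0.26  1.01  0.57  0.01  2.24  0.02]
tilt 0.681537200544731
grasp [0.005  0.0014 0.2102] r 0.15719047640271483 theta 0.7019338978027685
```

Emit:
send_rows([
  [0,0,0,0,0,0,1.0],
  [0,0,0,0,0,0,1.0],
  [0,0,0,0,0,0,1.0],
  [0,0,0,0,0,0,1.0],
  [0,0,0,0,0,0,1.0],
])

```text
time: 15.17
tool_pos: [0.6073, -0.0758, 0.1957]
tool_rot: [-2.46, 0.0, 1.297]
contact_force: [3.8, -3.4, -14.3]
opening: 0.0106
```

```bash
python3 st.py; python3 - <<'E'
from h import *
d=cam('scene')
th=.70
def lid(x,y,z): 
    a,b=x-.09,z-.078; return [.09+a*np.cos(th)+b*np.sin(th),y,-a*np.sin(th)+b*np.cos(th)+.078]
P=proj(d,toworld([lid(-.09,.14,.09),lid(-.09,-.14,.09),lid(.09,.14,.09),lid(.09,-.14,.09)]));print(P.round(0).tolist())
im=d['color'].copy()
for p in P: cv2.circle(im,tuple(int(v) for v in p.round()),2,(255,0,0),1)
cv2.imwrite('pics/s13c.png',cv2.resize(im[130:280,180:380],None,fx=4,fy=4,interpolation=cv2.INTER_CUBIC)[:,:,::-1])
E
```

```text
15.17 [  3.8  -3.4 -14.3] 0.010619406803001778 [[-0.0067  0.0014  0.1957]] [-0.26  1.01  0.57  0.01  2.24  0.02]
tilt 0.6813864747198405
grasp [0.0052 0.0014 0.2103] r 0.15717722495278438 theta 0.7030405010353149
[[320.0, 149.0], [196.0, 174.0], [347.0, 226.0], [219.0, 258.0]]
```

View pics/s13c.png

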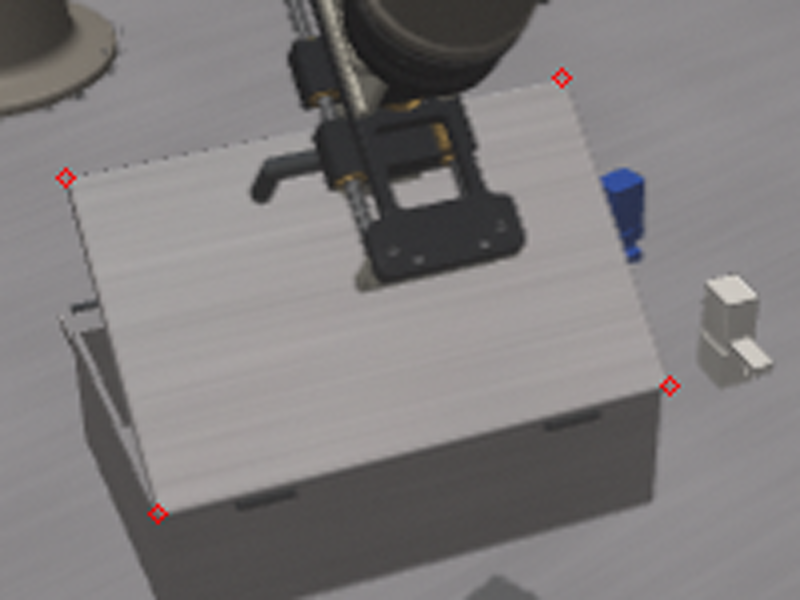

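The lid corners predicted for 0.70 rad land on the seen corners, and the clip stands upright on the bench. The pose held through the idle rows, so I'm handing in.

```bash
python3 -c "
from h import *
print(workorder.hand_in())"; python3 st.py
```

```text
the job is handed in; nothing more can be done
None
the job is handed in; nothing more can be done
```

The case is open and the job is handed in, with the gripper still on the handle and the lid held at about 40°. It took about 15 s of the 64 s.

- **Clip:** I pulled the white clip straight up off the ledge with the lid shut. I set it down upright on the bare bench left of the case, about 100 mm from the case side. It touched the bench at the height I expected before I let go.
- **Tug and bolt:** I tugged the lid with the bolt untouched and it was free. The load at the bar stayed near 6 N past the 5 mm catch point. That is more than the 3 N given for the handle. The first few mm alone did not settle it, so I lifted to about 9° and saw a clear gap at the front. The bolt was never drawn.
- **Lid:** The last arm reading was 0.703 rad (40.3°), and it held steady over five idle rows. The lid corners I predicted for 0.70 rad lined up with the scene picture to within a pixel or two.
- **Bystanders:** In the last pictures that showed them, the bottle, jar, cassettes and the nearer blue clip stood where they were. The arm hid the second blue clip from the top camera, but I never reached near it.

**Remaining disagreement:** about 14 N still acts at the handle, mostly along the line towards the hinge. I put this down to a small error in the arc, and it is well inside the limits.

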